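# Wind the praline tray lift up to the red ring

## Robot

A 6-joint arm with a two-finger parallel gripper is mounted at the origin on the work surface. World frame = base frame: x ahead of the robot, y to its left, z up, the work surface at z = 0. Lengths are in mm, angles in rad, forces in N, time in s.
With the tool pointing down it reaches from about 400 to 925 mm from the base axis. Payload 12.5 kg.
Tool frame: the origin (TCP) lies on the front face of the gripper's body, between the roots of the fingers; the fingertips stand 78 mm ahead of it and the grasp point (between the pads) lies 59 mm ahead of it (env.nose_length is the distance from the TCP to the fingertips, in mm); z points along the fingers, y is the line along which they close (so a half turn about z gives the same grasp; the last joint's range is limited). The gripper opens to 95 mm and grips with 3 to 60 N. Pads are 20 mm wide; open, the fingers measure 119 mm over their backs; the gripper's body (75 mm by 180 mm) begins 59 mm behind the grasp point.
Start: joints at [1.067, 0.491, 1.559, -0, 1.092, -0.106], TCP at [242.101, 576.216, 292.261] pointing down, gripper open.
Joint ranges: [-3.1, 3.1], [-0.84, 2.19], [0.05, 2.79], [-1.13, 4.28], [0.06, 2.93], [-2.69, 2.69]. Speed limits (rad/s): [2.22, 2.22, 2.79, 3.14, 3.14, 3.14].

## Interface

Orientations are given as [roll, pitch, yaw] about the fixed x, y, z axes, in that order (R = Rz(yaw) Ry(pitch) Rx(roll)).
In Python, from cell import env gives the robot as it stands.
- The arm moves only by the tool jog_arm, never from a script. Its argument "motion" is a list of rows, each a list of 7 numbers: the turn, a rotation vector about the tool's x, y, z in degrees, then the shift along the tool's x, y, z in mm, then the finger opening in mm, from 0 to 95.1. In form: [[wx, wy, wz, x, y, z, hand], ...]. A call has 1 to 10 rows; each row shifts and turns the commanded pose from where the row before left it, along the tool's axes as they then stand; what a row does not reach is not made up. A row lasts 1/8 s, in which the tool goes at most 62.5 mm and 10.7 degrees, less where a joint would pass 70% of its speed; a pose out of reach is approached as far as the arm can. A call is refused whole if a number of a shift passes 62.5 or a number of a turn 10.7, either way. A call with a gripper value outside its range is refused whole. The fingers move at their own pace and stop on an object; the grip force is fixed at half the most. Time passes only in rows, so rows that do not move let the fingers close. It gives the time, the measured TCP pose, the force, the opening and the grip force at its end, in the units of the state.
- env.state(): the state, without advancing time (a new reading comes with each control period).
- env.read_camera(name): name is "scene" or "side" or "wrist"; returns a dict with "color" (420x560x3 uint8, red, green, blue), "z_map" (420x560 float32, mm along the optical axis (not along the pixel's ray), 0 where there is no reading), "camera_matrix" (3x3 intrinsics, pixels), "world_to_cam" (4x4, takes a point from world to camera coordinates). Camera axes: x right, y up, looking along -z (the intrinsics and any distortion apply to the point x, -y, -z); pixel columns grow to the right and rows downward; lengths in mm; the calibration is good to about 2 mm. A picture is of the moment at which its call begins.
- env.job_done(): hands the job in; it is judged then, once.
Trained networks look in the newest picture that a camera, given by its name, has taken for a name from the list of things; names that differ only in an ending like _2 or _b are one class to them, and where a whole thing is asked for, a point or a joint stands for the part that bears it (a point fixed in the world has none). Each returns a list of dicts, best first, with "score" (0 to 1); they miss things now and then, are a little off and sometimes report something else, mostly with a low value. They report only what shows in the picture. A call takes as long as a camera call.
- env.recognise(camera, thing): "location" ([column, row] in pixels, amid what is visible of it).
The state is a dict: "t": time; "joints": joint angles; "qvel": joint speeds; "tau": joint torques, N m; "eef_pos": TCP position; "tcp_rot": TCP orientation; "ft_force": force on the tool from outside, world axes, zero at the start; "moment": the same for the moment, N m; "opening": opening from 0.0 (shut) to 1.0 (fully open); "grip_force": force on a finger pad.
Only numpy, scipy, OpenCV 4.12 (cv2) and the standard library are available. Lean on these libraries where they do the work, as an engineer would, in place of code of your own. Each camera call takes 0.05 s, during which the arm holds its last target. There are 200 camera calls.

## Task

Take the crank with the green knob, fit it on the drive shaft of the green tray lift and wind it clockwise until the tray's blue pointer is level with the red ring on the rod, so the chocolate shells stand at filling height. Raise the tray only by the crank, and leave the crank sitting on the shaft when you let go.

Things in the scene. Friction and masses are not known exactly. Their poses are not given: they have to be found in the camera images.
- crank_knob (a point): Grasp centre of the green knob of a loose flat steel crank (140 g): upright round sleeve, 26 mm across, spanning -28 to +24 mm from here, spinning on its pin. Own z up, own x from hub to knob. Hub axis at -75 mm in x: ring 36 mm across, 20 tall, 20 mm through-hole. Arm 18 wide, 12 thick. Underside 45 mm below here. The brass crank with black knob does not fit.
- shaft_seat (a point): Centre of the dark disc (100 mm across) on the green gearbox, where the seated crank's underside rests. A 12 mm round spigot with tapered top rises 25 mm above it, into the crank's hole. A yellow pin, 10 mm across, 16 tall, stands 29 mm off-axis at own -x; set the crank down with its arm 40 degrees or more from it. Wound, the arm takes up slack, meets the pin and turns the disc. Turns with it.
- deck_pointer (a point): Tip, at its top face, of the blue pointer on the lift's tray (190 x 170 mm, with a mould of chocolate shells), beside the height rod. Moves straight up 40 mm per clockwise turn (seen from above) of the disc, 80 mm at most; starts at the bottom stop. About 3 N at the knob; stays where left. Tray edge is 155 mm from the shaft axis.
- red_ring (a point): Centre, half-way up, of the fixed red ring (28 mm across, 8 mm thick) on the thin steel height rod (its black top 187 mm above the table) beside the tray: the height the pointer tip must reach, 30 to 55 mm above its start.

How it is judged (in metres and radians):
On the way, in this order (a step that is already met when the one before it is completed fails the run):
1. the crank sits fully down on the drive shaft (x of shaft_seat in the frame of crank_knob between -0.085 and -0.065 m and y of shaft_seat in the frame of crank_knob between -0.01 and 0.01 m and z of shaft_seat in the frame of crank_knob between -0.055 and -0.035 m and angle between crank_knob's own z axis and vertical below 0.2 rad), for 0.2 s.
2. the pointer is level with the red ring (within 10 mm), the crank still on the shaft (all of step 1 and z of deck_pointer in the frame of red_ring between -0.01 and 0.01 m), for 0.2 s.
At the end, for the whole second after the job is handed in: The blue pointer's tip is within 10 mm of the red ring's mid-height, and the crank is on the drive shaft: hub centred within 10 mm, within 10 mm of fully down, tilted less than 0.2 rad, left there by the robot (all of step 2); the robot touches nothing.
It fails at once if the tray is raised by more than 8 mm with the crank off the shaft (distance of deck_pointer from where it was at the start of the episode above 0.008 m and not (x of shaft_seat in the frame of crank_knob between -0.095 and -0.055 m and y of shaft_seat in the frame of crank_knob between -0.02 and 0.02 m and z of shaft_seat in the frame of crank_knob between -0.065 and -0.025 m)).
It also fails if it takes over 64 s, if anything falls off the work surface, if the arm or the gripper's body presses on something with over 40 N, if the wrist force passes 120 N, or if a joint passes its speed limit or range.

## Working session

There is one attempt and no reset: what is moved stays moved. The work goes in short steps, Python scripts to look and compute and a tool call to move; the robot and the scene stay as the last step left them, time stands still between calls to the robot, and variables do not carry over. Pictures are saved under pics/ and viewed, at most 10 in all, crops included, and the job is handed in when it is done.

Besides the shell and the picture viewer there is one more tool, called after "Request:" as name(argument=value, ...) on one line, values as JSON. jog_arm: Moves the arm, as the interface text tells. Its arguments: {"type":"object","properties":{"motion":{"type":"array"}},"required":["motion"]}

```bash
mkdir -p pics; cat > h.py <<'E'
import numpy as np, cv2
from cell import env
def world(c,u,v,zm=None):
    K=c["camera_matrix"]; T=np.linalg.inv(c["world_to_cam"])
    d=c["z_map"][int(round(v)),int(round(u))] if zm is None else zm
    p=np.array([(u-K[0,2])/K[0,0]*d,-(v-K[1,2])/K[1,1]*d,-d,1]); return (T@p)[:3]
def cloud(c):
    K=c["camera_matrix"]; T=np.linalg.inv(c["world_to_cam"]); d=c["z_map"]
    v,u=np.mgrid[:d.shape[0],:d.shape[1]]
    P=np.stack([(u-K[0,2])/K[0,0]*d,-(v-K[1,2])/K[1,1]*d,-d,np.ones_like(d)],-1)
    return (P@T.T)[...,:3]
def onz(c,u,v,z):
    o=np.linalg.inv(c["world_to_cam"])[:3,3]; p=world(c,u,v,1000.); return o+(p-o)*(z-o[2])/(p[2]-o[2])
def proj(c,p):
    q=c["world_to_cam"]@np.append(p,1); K=c["camera_matrix"]
    return np.array([K[0,2]+K[0,0]*q[0]/-q[2],K[1,2]+K[1,1]*-q[1]/-q[2]])
def save(c,n): cv2.imwrite("pics/"+n,c["color"][:,:,::-1])
E
python3 - <<'E'
from h import *
np.set_printoptions(precision=1,suppress=True)
print(env.state())
cs=[]
for n in("scene","side"):
    c=env.read_camera(n); cs.append(c["color"])
    print(n,np.linalg.inv(c["world_to_cam"])[:3,3])
    for t in("crank_knob","shaft_seat","deck_pointer","red_ring"):
        for r in env.recognise(n,t)[:3]:
            print(n,t,r["score"],r["location"],world(c,*r["location"]))
    save(c,n+"0.png")
E
```

```text
{'t': 0.0, 'joints': array([ 1.1,  0.5,  1.6, -0. ,  1.1, -0.1]), 'qvel': array([ 0., -0.,  0.,  0.,  0.,  0.]), 'tau': array([ -0. , -61.3, -25.8,   0.1,   0. ,  -0. ]), 'eef_pos': array([242. , 576.1, 291.6]), 'tcp_rot': array([-3.1, -0. ,  2.7]), 'ft_force': array([ 0.6, -0.2,  0.2]), 'moment': array([-0. , -0. ,  0.1]), 'grip_force': 0.0, 'opening': 1.000859189359248}
scene [1268.4  597.8  747.7]
scene crank_knob 0.78 [157.1, 222.5] [ 598.4 -271.9    0.3]
scene shaft_seat 0.65 [284.7, 235.3] [546.1  75.7  89.2]
scene deck_pointer 0.55 [371.2, 289.3] [618.5 314.7 124.1]
scene red_ring 0.51 [331.0, 301.8] [703.  285.3 140.8]
side [387.7 746.4 687.7]
side crank_knob 0.58 [292.4, 185.0] [ 626.9 -256.5    9.3]
side shaft_seat 0.57 [299.6, 239.8] [527.4  82.8  90.4]
side deck_pointer 0.62 [249.1, 309.2] [568.7 318.7 113.5]
side red_ring 0.54 [191.7, 272.1] [695.  283.7 142.4]
```

View pics/scene0.png

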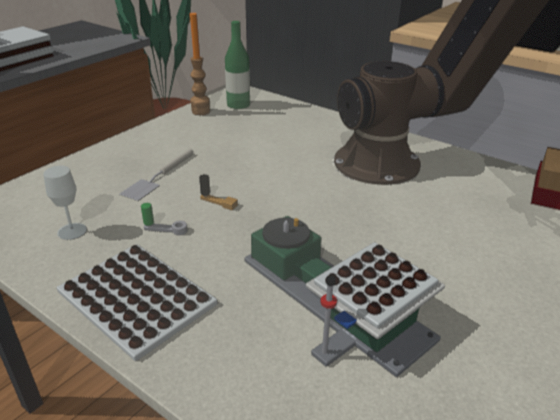

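View pics/side0.png

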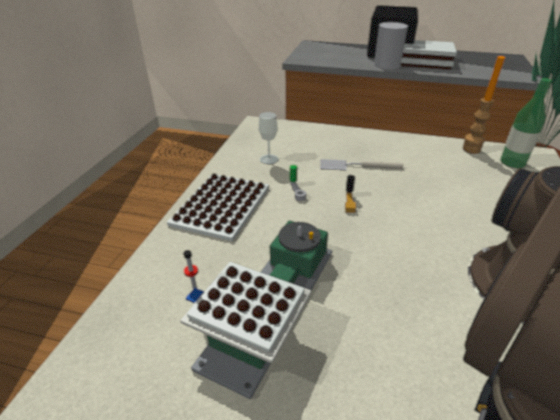

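Scene: green-knob crank at (147,214) with hub (180,228), disc at (287,235) with yellow pin (296,223), blue pointer (348,320), red ring (329,300). Side: knob (293,173), hub (300,195), spigot (300,232), pin (312,235), ring (191,271), pointer (195,295). Next I measure these by colour.

```bash
cat > m.py <<'E'
from h import *
np.set_printoptions(precision=1,suppress=True)
B={"scene":{"green":(135,195,160,228),"red":(318,290,340,310),"blue":(335,310,362,330),"yellow":(290,216,301,229)},
"side":{"green":(285,162,302,184),"red":(182,262,200,278),"blue":(183,286,206,302),"yellow":(306,229,318,240)}}
H={"green":(45,75),"red":(0,8),"blue":(105,130),"yellow":(15,30)}
for n in B:
    c=env.read_camera(n); P=cloud(c); hsv=cv2.cvtColor(c["color"],cv2.COLOR_RGB2HSV)
    for k,(a,b,d,e) in B[n].items():
        m=np.zeros(hsv.shape[:2],bool); s=hsv[b:e,a:d]
        m[b:e,a:d]=(s[...,0]>=H[k][0])&(s[...,0]<=H[k][1])&(s[...,1]>120)
        v,u=np.nonzero(m); q=P[m]
        print(n,k,len(u),u.mean(),v.mean(),"uv",u.min(),u.max(),v.min(),v.max(),"med",np.median(q,0),"lo",np.percentile(q,5,0),"hi",np.percentile(q,95,0))
    # disc: points z 85..93 in xy neighbourhood
    m=(P[...,0]>480)&(P[...,0]<620)&(P[...,1]>0)&(P[...,1]<150)&(P[...,2]>70)&(hsv[...,1]<80)
    q=P[m]; zz=np.median(q[:,2]); q=q[abs(q[:,2]-zz)<5]
    (cc,r)=cv2.minEnclosingCircle(q[:,:2].astype(np.float32)); print("disc z",zz,cc,r,q.mean(0),len(q))
    sp=P[m]; sp=sp[sp[:,2]>zz+8]; print("spigot",len(sp),sp.mean(0) if len(sp) else 0)
    hub={"scene":(180,228),"side":(300,195)}[n]; print("hub",onz(c,*hub,20.),"knobtop-ish",)
E
python3 m.py
```

```text
scene green 5 143.6 205.4 uv 142 147 204 207 med [ 630.9 -268.9   67.6] lo [ 623.1 -272.8   66.5] hi [ 637.7 -267.6   70.2]
scene red 127 328.0787401574803 301.88188976377955 uv 321 336 295 307 med [706.4 283.3 140.3] lo [693.5 268.5 136. ] hi [713.7 291.1 142.2]
scene blue 198 344.949494949495 319.5959595959596 uv 335 355 312 327 med [689.  306.6 101.8] lo [677.  293.   98.8] hi [698.4 319.6 103.8]
scene yellow 23 295.4347826086956 221.82608695652175 uv 294 297 219 225 med [506.4  75.1 100.7] lo [502.3  70.7  95. ] hi [509.3  78.1 106. ]
disc z 87.96382064463523 (531.8800048828125, 68.77891540527344) 52.98611068725586 [538.1  72.   89.1] 1057
spigot 46 [532.5  70.6 105.7]
hub [ 598.2 -189.8   20. ] knobtop-ish
side green 77 293.0 173.03896103896105 uv 291 296 166 181 med [ 625.8 -259.2   53. ] lo [ 619.6 -266.5   27.4] hi [ 632.6 -255.6   71.2]
side red 92 190.45652173913044 270.8369565217391 uv 184 197 265 276 med [697.3 281.7 142.3] lo [688.2 269.2 139.1] hi [711.5 290.2 144.3]
side blue 113 194.09734513274336 295.0088495575221 uv 187 201 288 301 med [686.1 305.6 103.3] lo [676.9 292.4 101.6] hi [695.1 317.3 104.8]
side yellow 33 310.6666666666667 234.78787878787878 uv 309 313 231 239 med [503.9  72.9 101.6] lo [499.6  49.1  90.6] hi [509.1  76.4 108.1]
disc z 91.20880667454361 (531.7373046875, 66.8187026977539) 50.93043899536133 [531.8  70.7  91.3] 897
spigot 33 [530.3  68.3 108.8]
hub [ 588.  -193.4   20. ] knobtop-ish
```

```bash
python3 - <<'E'
from h import *
np.set_printoptions(precision=4,suppress=True)
s=env.state(); print(np.degrees(s["tcp_rot"]),s["joints"])
c=env.read_camera("scene"); print("glass",onz(c,72,232,0.),onz(c,204,194,10.)); P=cloud(c)
m=(P[...,2]>125)&(P[...,1]<-150)&(P[...,0]>300);print(m.sum(),P[m].mean(0) if m.any() else 0)
m=(P[...,1]>200)&(P[...,0]>350)&(P[...,0]<750)&(P[...,2]>110)&(P[...,2]<200);q=P[m];print(np.percentile(q,[1,50,99],0))
E
```

```text
[179.9938  -0.0001 157.208 ] [ 1.0674  0.4909  1.5589  0.      1.0917 -0.1056]
glass [ 749.842  -402.6514    0.    ] [ 443.337  -261.4139   10.    ]
717 [ 755.8095 -391.611   150.9283]
[[498.7063 224.3424 110.7883]
 [595.2229 307.8202 116.3659]
 [709.2091 384.1151 183.7071]]
```

Request:
jog_arm(motion=[[0,0,-7.6,0,0,0,95],[0,0,-7.6,0,0,0,95],[0,0,-7.6,0,0,0,95],[0,0,0,-22,-48,0,95],[0,0,0,-22,-48,0,95],[0,0,0,-22,-48,0,95],[0,0,0,-22,-48,0,95],[0,0,0,-22,-48,0,95],[0,0,0,-22,-48,0,95],[0,0,0,-22,-48,0,95]])

```text
t: 1.9
eef_pos: [396.7, 238.7, 292.5]
tcp_rot: [3.141, 0.001, -3.141]
ft_force: [0.1, 1.6, -0.0]
opening: 0.995
grip_force: 0.0
```

Request:
jog_arm(motion=[[0,0,0,-22,-48,0,95],[0,0,0,-22,-48,0,95],[0,0,0,-22,-48,0,95],[0,0,0,-22,-48,0,95],[0,0,0,-22,-48,0,95],[0,0,0,-22,-48,0,95],[0,0,0,-22,-48,0,95],[0,0,0,-22,-48,0,95],[0,0,0,-22,-48,0,95],[0,0,0,0,0,0,95]])

```text
t: 3.15
eef_pos: [594.9, -194.7, 291.5]
tcp_rot: [-3.141, -0.0, 3.139]
ft_force: [-1.5, 0.5, -1.1]
opening: 0.997
grip_force: 0.0
```

Right above the hub; take a wrist look.

```bash
python3 - <<'E'
from h import *
np.set_printoptions(precision=1,suppress=True)
c=env.read_camera("wrist"); save(c,"w1.png"); print(np.linalg.inv(c["world_to_cam"])[:3,3])
for p in [(627,-262,69),(594,-192,20)]: print(proj(c,p))
P=cloud(c); hsv=cv2.cvtColor(c["color"],cv2.COLOR_RGB2HSV)
m=(P[...,2]>60)&(P[...,2]<80)&(P[...,0]>590)&(P[...,0]<660)&(P[...,1]<-230)
print("knob top",m.sum(),P[m].mean(0),cv2.minEnclosingCircle(P[m][:,:2].astype(np.float32)))
m=(P[...,2]>15)&(P[...,2]<25)&(np.hypot(P[...,0]-594,P[...,1]+192)<35)
print("hub",m.sum(),P[m].mean(0),cv2.minEnclosingCircle(P[m][:,:2].astype(np.float32)))
E
```

```text
[ 520.1 -194.1  383.1]
[210.3 231.3]
[276.5 191.1]
knob top 466 [ 627.6 -269.2   67.6] ((628.714599609375, -269.780517578125), 12.862100601196289)
hub 487 [ 590.4 -205.1   18.9] ((590.9752197265625, -205.09442138671875), 17.88150405883789)
```

View pics/w1.png

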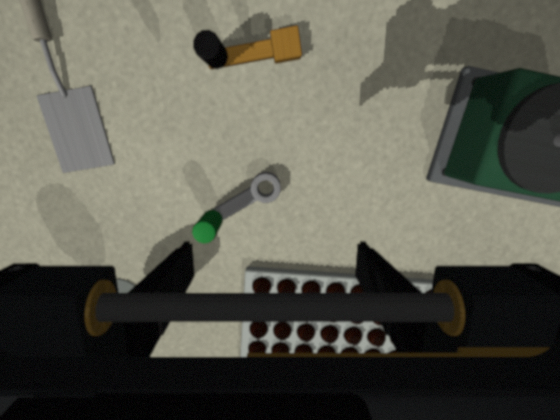

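The wrist view shows green knob at (205,232), hub ring at (265,188); the clearance to the mould (row 270) is fine. Knob (628.5,-269.7), hub (591,-205): 74.8 mm apart, as specified.

Request:
jog_arm(motion=[[0,0,0,-17,-38,0,70],[0,0,0,-17,-37,0,70],[0,0,0,0,0,50,70],[0,0,0,0,0,50,70],[0,0,0,0,0,40,70],[0,0,0,0,0,30,70],[0,0,0,0,0,17,70],[0,0,0,0,0,0,70],[0,0,0,0,0,0,15],[0,0,0,0,0,0,15]])

```text
t: 4.45
eef_pos: [628.6, -266.9, 106.6]
tcp_rot: [-3.141, 0.002, -3.141]
ft_force: [0.8, -0.6, -0.1]
opening: 0.579
grip_force: 0.0
```

Request:
jog_arm(motion=[[0,0,0,0,0,0,15],[0,0,0,0,0,0,15],[0,0,0,0,0,0,15]])

```text
t: 4.82
eef_pos: [628.3, -266.9, 105.4]
tcp_rot: [-3.141, 0.001, -3.142]
ft_force: [0.6, 1.4, 0.4]
opening: 0.265
grip_force: 30.1
```

Request:
jog_arm(motion=[[0,0,0,0,0,-10,15],[0,0,0,0,0,-30,15],[0,0,0,0,0,-40,15],[0,0,0,0,0,-40,15],[0,0,0,0,0,-20,15],[0,0,0,3,10,-10,15],[0,0,0,5,20,0,15],[0,0,0,7,30,0,15],[0,0,0,7,30,0,15],[0,0,0,7,30,0,15]])

```text
t: 6.08
eef_pos: [598.1, -144.4, 254.0]
tcp_rot: [3.141, -0.002, -3.141]
ft_force: [-0.2, 0.3, -1.4]
opening: 0.268
grip_force: 30.0
```

Request:
jog_arm(motion=[[0,0,0,7,30,0,15],[0,0,0,7,30,0,15],[0,0,0,6,30,0,15],[0,0,0,5,26,0,15],[0,0,0,3,20,0,15],[0,0,0,2,10,0,15],[0,0,0,0,5,0,15],[0,0,0,0,0,0,15]])

```text
t: 7.08
eef_pos: [569.3, 4.1, 255.1]
tcp_rot: [-3.142, 0.0, -3.141]
ft_force: [-0.2, -0.4, -1.2]
opening: 0.272
grip_force: 30.0
```

```bash
python3 - <<'E'
from h import *
np.set_printoptions(precision=1,suppress=True)
print(env.state()["eef_pos"])
for n in("wrist","scene"):
    c=env.read_camera(n); save(c,n+"2.png"); P=cloud(c)
    print(proj(c,(569,4,185)),proj(c,(531.5,69,160)),proj(c,(531.5,69,114)))
    z=P[...,2]; m=(z>130)&(z<178)&(np.hypot(P[...,0]-531,P[...,1]-69)<45)
    q=P[m]; 
    if len(q)>5: print(n,"hub?",len(q),np.percentile(q,[2,50,98],0),cv2.minEnclosingCircle(q[:,:2].astype(np.float32)))
E
```

```text
[569.3   4.1 255.1]
[273.5 264.2] [381.3 189.5] [361.1 177.5]
wrist hub? 4169 [[514.   30.3 152.1]
 [536.8  57.8 165.1]
 [555.4  83.2 169.7]] ((538.0337524414062, 57.128150939941406), 31.461145401000977)
[250.2 189.4] [286.9 202.7] [286.5 221.2]
scene hub? 396 [[516.4  34.2 149.9]
 [542.7  65.8 161.1]
 [559.1  88.7 170.1]] ((539.2547607421875, 59.904510498046875), 32.69445037841797)
```

View pics/wrist2.png

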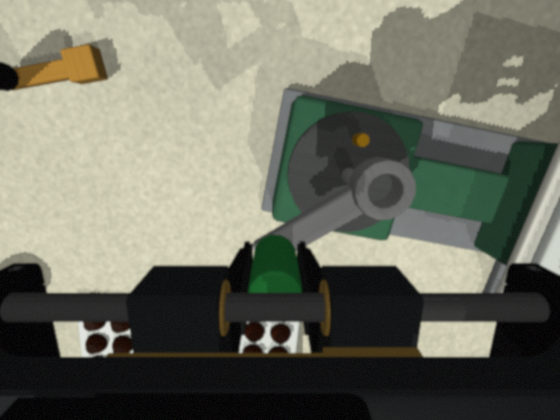

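Wrist view: hub ring centred at (385,188), disc around (350,172), pin (363,140), arm well away from the pin. I'll measure hub and disc more precisely.

```bash
python3 - <<'E'
from h import *
np.set_printoptions(precision=1,suppress=True)
c=env.read_camera("wrist"); P=cloud(c); z=P[...,2]
print("hub px at z170/165",onz(c,385,188,170.),onz(c,385,188,165.))
col,r=np.arange(350,420),188
m=(z>160)&(z<175); m[:, :353]=0; m[:,420:]=0; m[:155]=0;m[222:]=0
q=P[m]; print("hub",len(q),q.mean(0),np.percentile(q[:,2],[2,50,98]),cv2.minEnclosingCircle(q[:,:2].astype(np.float32)))
A=np.c_[q[:,:2]-q[:,:2].mean(0),np.ones(len(q))];print("slope",np.linalg.lstsq(A,q[:,2],rcond=None)[0]*1000)
hsv=cv2.cvtColor(c["color"],cv2.COLOR_RGB2HSV)
m=(abs(z-89.5)<3)&(np.hypot(P[...,0]-531.5,P[...,1]-69)<60)&(hsv[...,1]<90)
q=P[m]; print("disc",len(q),np.median(q[:,2]),cv2.minEnclosingCircle(q[:,:2].astype(np.float32)),np.percentile(q[:,:2],[.5,99.5],0))
s=hsv[130:150,350:376]; v,u=np.nonzero((s[...,1]>170)&(s[...,0]<30)&(s[...,2]>60)); print("pin",len(u),onz(c,350+u.mean(),130+v.mean(),103.))
m=(z>96)&(z<120)&(np.hypot(P[...,0]-531.5,P[...,1]-69)<15); print("spig",m.sum(),P[m].mean(0) if m.any() else 0)
E
```

```text
hub px at z170/165 [528.7  67.2 170. ] [529.6  69.  165. ]
hub 2440 [530.3  67.  167.5] [160.5 168.4 169.8] ((533.7430419921875, 66.58341979980469), 21.30789566040039)
slope [   -21.8     41.  167533.6]
disc 7395 89.1791137681721 ((533.2862548828125, 65.12344360351562), 49.92227554321289) [[484.9  16.9]
 [580.9 111.3]]
pin 176 [504.4  69.6 103. ]
spig 80 [531.1  61.  104. ]
```

```bash
python3 - <<'E'
from h import *
np.set_printoptions(precision=1,suppress=True)
c=env.read_camera("wrist"); im=c["color"][:,:,::-1].copy()
g=cv2.cvtColor(cv2.resize(im[95:245,270:435],None,fx=4,fy=4,interpolation=cv2.INTER_CUBIC),cv2.COLOR_BGR2RGB)
g=np.clip(g.astype(float)*1.8,0,255).astype(np.uint8)
cv2.imwrite("pics/w3.png",g[:,:,::-1])
for p in [(532,67,114),(532,67,105),(532,67,95),(532,62,114)]: print(p,(proj(c,p)-[270,95])*4)
E
```

```text
(532, 67, 114) [355.6 332.2]
(532, 67, 105) [343.5 324.8]
(532, 67, 95) [331.1 317.1]
(532, 62, 114) [328.7 332.2]
```

View pics/w3.png

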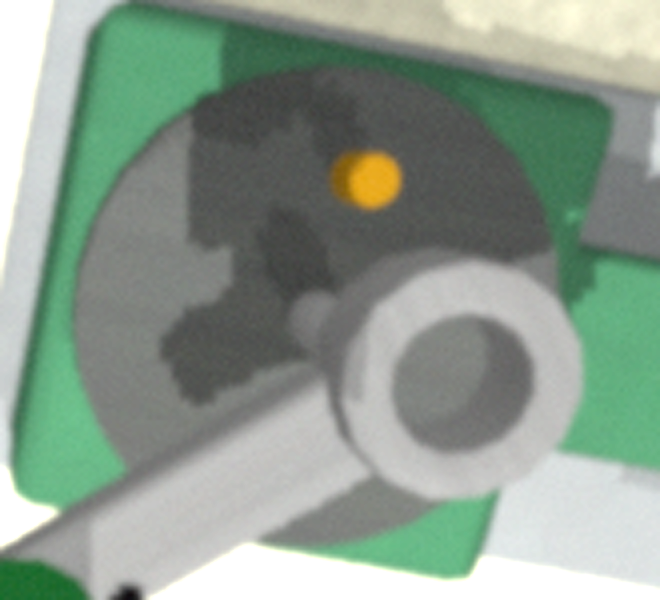

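Spigot and disc are centred around crop (320,310), so about (531.3,65.5); the hub ring at crop (462,380) is about (530,67.6). Correct by (+1,-2) and lower.

Request:
jog_arm(motion=[[0,0,0,-1,-2,10,15],[0,0,0,0,0,15,15],[0,0,0,0,0,8,15],[0,0,0,0,0,6,15],[0,0,0,0,0,6,15],[0,0,0,0,0,5,15],[0,0,0,0,0,0,15]])

```text
t: 8.15
eef_pos: [570.1, 2.3, 205.0]
tcp_rot: [3.141, -0.0, -3.141]
ft_force: [0.2, -0.0, -1.7]
opening: 0.273
grip_force: 30.0
```

Request:
jog_arm(motion=[[0,0,0,0,0,4,15],[0,0,0,0,0,3,15],[0,0,0,0,0,2,15],[0,0,0,0,0,1,15],[0,0,0,0,0,0,15]])

```text
t: 8.78
eef_pos: [570.2, 2.3, 195.4]
tcp_rot: [3.141, 0.0, -3.141]
ft_force: [0.0, 0.1, -0.3]
opening: 0.271
grip_force: 30.0
```

```bash
python3 - <<'E'
from h import *
np.set_printoptions(precision=1,suppress=True)
print(env.state()["ft_force"])
c=env.read_camera("wrist"); P=cloud(c); save(c,"w4.png"); z=P[...,2]
print(proj(c,(531,66,109)),proj(c,(531,66,114)))
m=(z>102)&(z<118)&(np.hypot(P[...,0]-531,P[...,1]-66)<25); q=P[m]; print(len(q),np.percentile(q[:,2],[5,50,95]),q.mean(0))
E
```

```text
[ 0.   0.1 -0.3]
[384.5 190.1] [387.6 191.8]
2766 [103.7 108.9 111.2] [530.3  65.4 108.5]
```

View pics/w4.png

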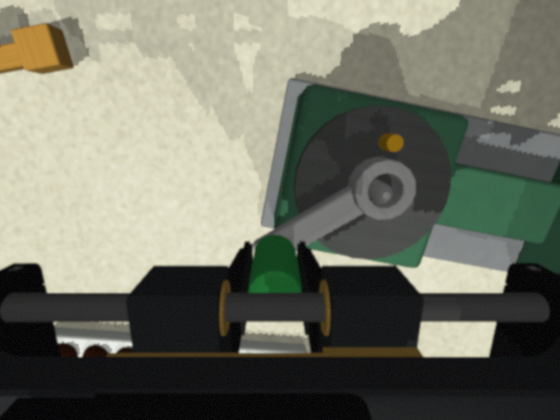

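Seated: the spigot tip shows inside the hub hole at (383,190) and the hub top is at 109 mm. Now the winding rows.

```bash
cat > w.py <<'E'
import numpy as np,sys
a0,n,x,y=map(float,sys.argv[1:5]); st=float(sys.argv[5]) if len(sys.argv)>5 else 10
for i in range(1,int(n)+1):
    a=np.radians(a0-st*i); tx=round(531.2+74.6*np.cos(a)); ty=round(65.7+74.6*np.sin(a))
    print([0,0,0,int(round(x-tx)),int(round(ty-y)),0,15],end=", " if i%10 else "\n\n"); x,y=tx,ty
E
python3 w.py -58.4 44 570 2
```

```text
[0, 0, 0, 11, -6, 0, 15], [0, 0, 0, 13, -3, 0, 15], [0, 0, 0, 13, -2, 0, 15], [0, 0, 0, 13, 1, 0, 15], [0, 0, 0, 12, 3, 0, 15], [0, 0, 0, 12, 5, 0, 15], [0, 0, 0, 11, 7, 0, 15], [0, 0, 0, 10, 9, 0, 15], [0, 0, 0, 7, 11, 0, 15], [0, 0, 0, 6, 11, 0, 15]

[0, 0, 0, 4, 13, 0, 15], [0, 0, 0, 1, 13, 0, 15], [0, 0, 0, 0, 13, 0, 15], [0, 0, 0, -3, 12, 0, 15], [0, 0, 0, -6, 12, 0, 15], [0, 0, 0, -7, 11, 0, 15], [0, 0, 0, -9, 9, 0, 15], [0, 0, 0, -10, 8, 0, 15], [0, 0, 0, -12, 6, 0, 15], [0, 0, 0, -12, 4, 0, 15]

[0, 0, 0, -13, 1, 0, 15], [0, 0, 0, -13, -1, 0, 15], [0, 0, 0, -13, -3, 0, 15], [0, 0, 0, -12, -5, 0, 15], [0, 0, 0, -11, -7, 0, 15], [0, 0, 0, -9, -9, 0, 15], [0, 0, 0, -8, -10, 0, 15], [0, 0, 0, -6, -12, 0, 15], [0, 0, 0, -3, -12, 0, 15], [0, 0, 0, -2, -13, 0, 15]

[0, 0, 0, 1, -13, 0, 15], [0, 0, 0, 3, -13, 0, 15], [0, 0, 0, 5, -12, 0, 15], [0, 0, 0, 7, -11, 0, 15], [0, 0, 0, 9, -9, 0, 15], [0, 0, 0, 11, -8, 0, 15], [0, 0, 0, 11, -6, 0, 15], [0, 0, 0, 13, -3, 0, 15], [0, 0, 0, 13, -2, 0, 15], [0, 0, 0, 13, 1, 0, 15]

[0, 0, 0, 12, 3, 0, 15], [0, 0, 0, 12, 5, 0, 15], [0, 0, 0, 11, 7, 0, 15], [0, 0, 0, 10, 9, 0, 15],
```

Request:
jog_arm(motion=[[0,0,0,11,-6,0,15],[0,0,0,13,-3,0,15],[0,0,0,13,-2,0,15],[0,0,0,13,1,0,15],[0,0,0,12,3,0,15],[0,0,0,12,5,0,15],[0,0,0,11,7,0,15],[0,0,0,10,9,0,15],[0,0,0,7,11,0,15],[0,0,0,6,11,0,15]])

```text
t: 10.07
eef_pos: [461.8, 39.1, 195.3]
tcp_rot: [3.142, 0.0, -3.141]
ft_force: [1.2, -0.0, 2.1]
opening: 0.27
grip_force: 30.0
```

Request:
jog_arm(motion=[[0,0,0,4,13,0,15],[0,0,0,1,13,0,15],[0,0,0,0,13,0,15],[0,0,0,-3,12,0,15],[0,0,0,0,0,0,15]])

```text
t: 10.7
eef_pos: [461.1, 90.4, 195.2]
tcp_rot: [3.141, 0.002, -3.141]
ft_force: [2.7, -1.6, 0.1]
opening: 0.27
grip_force: 30.0
```

```bash
cat > lev.py <<'E'
from h import *
np.set_printoptions(precision=1,suppress=True)
s=env.state(); print(s["eef_pos"],s["ft_force"])
d=s["eef_pos"][:2]-[531.2,65.7]; print("r",np.hypot(*d),"ang",np.degrees(np.arctan2(d[1],d[0])))
for n in("scene","side"):
    c=env.read_camera(n); P=cloud(c); hsv=cv2.cvtColor(c["color"],cv2.COLOR_RGB2HSV); save(c,n+"_l.png")
    near=np.hypot(P[...,0]-690,P[...,1]-300)<40
    for k,lo,hi in(("blue",105,130),("red",0,8)):
        m=near&(hsv[...,0]>=lo)&(hsv[...,0]<=hi)&(hsv[...,1]>120); q=P[m]; print(n,k,m.sum(),np.median(q,0),np.percentile(q[:,2],[5,50,95]))
E
python3 lev.py
```

```text
[461.1  90.4 195.2] [ 2.7 -1.6  0.1]
r 74.34428537256257 ang 160.60066312855346
scene blue 193 [687.8 306.9 104.9] [102.8 104.9 106.8]
scene red 127 [706.4 282.8 140.5] [137.3 140.5 142.3]
side blue 112 [686.3 305.5 106.9] [105.  106.9 108.6]
side red 94 [697.4 281.8 142. ] [138.5 142.  143.8]
```

Pointer has risen about 3 mm, with about 33 mm (300°) left. Continue.

Request:
jog_arm(motion=[[0,0,0,-6,12,0,15],[0,0,0,-7,11,0,15],[0,0,0,-9,9,0,15],[0,0,0,-10,8,0,15],[0,0,0,-12,6,0,15],[0,0,0,-12,4,0,15]])

```text
t: 11.55
eef_pos: [516.6, 139.8, 195.1]
tcp_rot: [-3.141, -0.001, -3.141]
ft_force: [-2.7, -7.7, 4.8]
opening: 0.263
grip_force: 30.0
```

Request:
jog_arm(motion=[[0,0,0,-13,1,0,15],[0,0,0,-13,-1,0,15],[0,0,0,-13,-3,0,15],[0,0,0,-12,-5,0,15],[0,0,0,-11,-7,0,15],[0,0,0,-9,-9,0,15],[0,0,0,-8,-10,0,15],[0,0,0,-6,-12,0,15],[0,0,0,-3,-12,0,15],[0,0,0,-2,-13,0,15]])

```text
t: 12.8
eef_pos: [608.4, 69.2, 195.7]
tcp_rot: [3.14, 0.005, 3.141]
ft_force: [5.4, 4.7, 1.6]
opening: 0.269
grip_force: 30.0
```

Request:
jog_arm(motion=[[0,0,0,1,-13,0,15],[0,0,0,3,-13,0,15],[0,0,0,5,-12,0,15],[0,0,0,7,-11,0,15],[0,0,0,9,-9,0,15],[0,0,0,11,-8,0,15],[0,0,0,11,-6,0,15],[0,0,0,13,-3,0,15],[0,0,0,13,-2,0,15],[0,0,0,0,0,0,15]])

```text
t: 14.05
eef_pos: [533.8, -9.0, 195.4]
tcp_rot: [-3.141, 0.002, 3.141]
ft_force: [1.5, -1.9, 0.7]
opening: 0.268
grip_force: 30.0
```

```bash
python3 lev.py
```

```text
[533.8  -9.  195.4] [ 1.5 -1.9  0.7]
r 74.71530740126224 ang -87.99150210812405
scene blue 201 [688.  306.8 132.8] [129.5 132.8 135.1]
scene red 134 [706.  282.7 140.5] [136.6 140.5 142.4]
side blue 118 [686.1 305.2 134.7] [133.1 134.7 135.8]
side red 94 [697.7 281.8 142.2] [139.1 142.2 143.9]
```

Request:
jog_arm(motion=[[0,0,0,13,1,0,15],[0,0,0,12,3,0,15],[0,0,0,12,5,0,15],[0,0,0,11,7,0,15],[0,0,0,10,9,0,15],[0,0,0,0,0,0,15],[0,0,0,0,0,0,15],[0,0,0,0,0,0,15]])

```text
t: 15.15
eef_pos: [475.2, 16.5, 195.2]
tcp_rot: [3.141, -0.0, -3.141]
ft_force: [0.0, 2.0, 2.9]
opening: 0.269
grip_force: 30.0
```

```bash
python3 lev.py
```

```text
[475.2  16.5 195.2] [0.  2.  2.9]
r 74.58646896807666 ang -138.70569231632587
scene blue 204 [687.6 307.1 138.5] [135.  138.5 140.3]
scene red 131 [706.  283.  140.5] [136.4 140.5 142.5]
side blue 117 [686.3 304.1 140.2] [138.4 140.2 141.7]
side red 80 [698.7 280.9 142.3] [140.6 142.3 144. ]
```

View pics/scene_l.png

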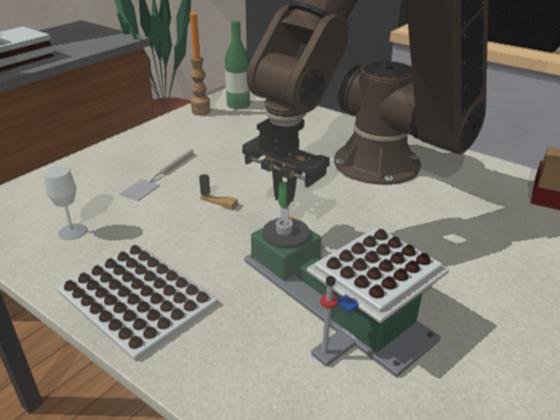

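The pointer (348,303) is level with the ring (329,300), and the crank is seated on the shaft. Release and retract.

Request:
jog_arm(motion=[[0,0,0,0,0,0,55],[0,0,0,0,0,0,55],[0,0,0,0,0,0,55],[0,0,0,0,0,-10,55],[0,0,0,0,0,-30,55],[0,0,0,0,0,-40,55],[0,0,0,0,0,-40,55],[0,0,0,0,0,-20,55],[0,0,0,0,0,0,55],[0,0,0,0,0,0,55]])

```text
t: 16.5
eef_pos: [474.8, 16.2, 334.6]
tcp_rot: [3.141, -0.001, -3.141]
ft_force: [-0.3, 0.5, -0.6]
opening: 0.58
grip_force: 0.0
```

```bash
python3 lev.py; python3 - <<'E'
from h import *
np.set_printoptions(precision=1,suppress=True)
c=env.read_camera("wrist"); save(c,"w5.png"); P=cloud(c); z=P[...,2]
m=(z>102)&(z<118)&(np.hypot(P[...,0]-531,P[...,1]-66)<22); print(P[m].mean(0),np.percentile(z[m],[5,50,95]))
m=(z>150)&(z<165)&(np.hypot(P[...,0]-475,P[...,1]-16)<30); print("knob",m.sum(),P[m].mean(0) if m.any() else 0)
E
```

```text
[474.8  16.2 334.6] [-0.3  0.5 -0.6]
r 74.9964328389221 ang -138.74666875023925
scene blue 204 [688.2 306.4 138.5] [135.9 138.5 140.7]
scene red 132 [706.1 282.7 140.3] [136.8 140.3 142.2]
side blue 118 [686.6 304.9 140.4] [138.8 140.4 142.1]
side red 80 [699.2 280.9 142.4] [140.9 142.4 144.5]
[532.7  57.7 108.4] [103.4 108.9 111.7]
knob 644 [474.5  16.8 157.6]
```

View pics/w5.png

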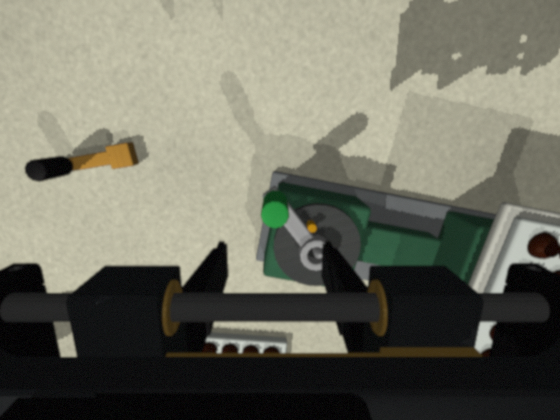

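The crank is flat on the disc (hub at (316,255), knob at (275,213)), the spigot is in the hole, and the gripper is clear.

```bash
python3 -c "
from cell import env
print(env.job_done())"
```

```text
the job is handed in; nothing more can be done
None
```

The job is handed in after about 17 s of robot time: the crank sits on the drive shaft, the blue pointer measures within about 2 mm of the red ring's mid-height, and the gripper is clear (the hand-in call returned no verdict).

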